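# Stamp the unmarked culture dish

### The arm

A 6-joint arm with a two-finger parallel gripper is mounted at the origin on the work surface. World frame = base frame: x ahead of the robot, y to its left, z up, the work surface at z = 0. Lengths are in m, angles in degrees, forces in N, time in s.
With the tool pointing down it reaches from about 0.35 to 0.875 m from the base axis. Payload 4.2 kg.
Tool frame: the origin (TCP) lies on the centre line of the jaws, within the pads' length; the fingertips stand 11 mm ahead of it and the grasp point (between the pads) lies 8 mm behind it; z points along the fingers, y is the line along which they close (so a half turn about z gives the same grasp; the last joint's range is limited). The gripper opens to 87 mm and grips with 3 to 60 N. Pads are 19 mm wide; open, the fingers measure 117 mm over their backs; the gripper's body (75 mm by 190 mm) begins 51 mm behind the grasp point.
Start: joints at [92.109, 22.042, 0.453, 0, -68.411, -14.817], TCP at [0.137, 0.61, 0.205] pointing down, gripper open.
Joint ranges: [-179.83, 179.83], [-69.29, 118.12], [-61.27, 80.66], [-181.25, 117.63], [-171.15, -9.14], [-177.46, 177.46]. Speed limits (degrees/s): [159.86, 159.86, 180, 180, 180, 180].

### API

Orientations are given as a 3x3 rotation matrix whose columns are the frame's x, y, z axes.
In Python, from station import r gives the robot as it stands.
- The arm moves only by the tool servo_tool, never from a script. Its argument "commands" is a list that holds one entry, the list of rows, each a list of 7 numbers: the closure, from 0 (fully open) to 1 (shut), then the shift along the tool's x, y, z in mm, then the turn, a rotation vector about the tool's x, y, z in rad. In form: [[[claw, x, y, z, ax, ay, az], ...]]. A call has exactly 5 rows; each row is the pose to reach, as a shift and turn from the pose commanded when the call began, along the tool's axes at that moment; what a row does not reach only later rows make up. A row lasts 1/10 s, in which the tool goes at most 50 mm and 8.59 degrees, less where a joint would pass 70% of its speed; a pose out of reach is approached as far as the arm can. A call with a gripper value outside its range is refused whole. The fingers move at their own pace and stop on an object; the grip force is fixed at half the most. Time passes only in rows, so rows that repeat a pose let the fingers close, or fill a call up. It gives the time, the measured TCP pose, the force, the opening and the grip force at its end, in the units of the state.
- r.sense(): the state, without advancing time (a new reading comes with each control period).
- r.capture(name): name is "scene" or "top" or "wrist"; returns a dict with "pixels" (420x560x3 uint8, red, green, blue), "camera_matrix" (3x3 intrinsics, pixels), "R" (3x3) and "t" (3): a world point X has camera coordinates R X + t. Camera axes: x right, y down, z forward; pixel columns grow to the right and rows downward; lengths in m; the calibration is good to about 2 mm. A picture is of the moment at which its call begins. There is no depth.
- r.finish_job(): hands the job in; it is judged then, once.
The state is a dict: "time_s": time; "joints": joint angles; "joint_velocities": joint speeds; "effort": joint torques, N m; "tcp_pos": TCP position; "ee_rot": TCP orientation; "wrist_force": force on the tool from outside, world axes, zero at the start; "moment": the same for the moment, N m; "gripper_width": opening from 0.0 (shut) to 1.0 (fully open); "gripper_force": force on a finger pad.
Only numpy, scipy, OpenCV 4.12 (cv2) and the standard library are available. Lean on these libraries where they do the work, as an engineer would, in place of code of your own. Each camera call takes 0.05 s, during which the arm holds its last target. There are 200 camera calls.

### The job

One of the three Petri dishes still has an empty box on its label. Take the hand stamp from its white rest and stamp that box: stamp square to the box and centred in it, press down slowly until the rubber bears evenly on the label, firmly enough to print but gently enough for the thin lid, hold the pressure steady for a good second and lift straight off without sliding the stamp or shifting the dish. Then put the stamp back fully home in its rest and let go; leave the other dishes and everything else as they are.

Things in the scene. Friction and masses are not known exactly. Their poses are not given: they have to be found in the camera images.
- grip (a point): Centre of the stamp's flat-sided blue grip, where it is held: 44 (x) by 26 (y) by 38 (z) mm, so the fingers close along its y axis. A spring-loaded pre-inked hand stamp, 79 mm tall, about 0.11 kg. This point lies 59 mm above the stamp's foot while the spring is out. z is the stamp's axis, up; the print looks the same after a half turn.
- stamp_foot (a point): Centre of the underside of the stamp's grey skirt (an open frame 50 (x) by 36 (y) mm, 15.5 mm high), the part the stamp stands on. Axes as the grip. The skirt touches first; the grip then slides down on it against a spring (2 N at first, 0.3 N more per mm), until the rubber die, hidden inside on the stamp's axis, 34 (x) by 20 (y) mm, meets the label.
- stamp_head: Moving part of the stamp: blue grip, 50 x 36 x 13 mm shoulder, and the die, whose depth is set by a screw: it meets the label after 2 to 10 mm, differing each time and not to be seen, only felt (then 14 N more per mm). It prints evenly with 6 N or more on the rubber for a second; over 11 N on the rubber cracks the lid; over 50 mm/s while pressed smears. Origin on the axis, 59 mm below the grip's centre.
- dish_blank: The Petri dish to be stamped: loose, closed, clear, with cream agar, 92 mm diameter, 15 mm high, about 45 g, origin at the centre of its underside. It is the one whose label shows only an empty blue-lined box.
- label (a point): Centre of the white label on the flat top of that dish's lid, 15 mm above the bench, x along the label's long side. Label 60 by 36 mm; its printed box is 44 (x) by 30 (y) mm, so the die fits in it with 5 mm to spare all round when the stamp's x axis lies along the label's (either way round).
- rest_floor (a point): Centre of the recess floor of the white stamp rest, 3 mm above the bench. The rest is fixed, 70 (x) by 56 (y) mm; its recess is 53 (x) by 39 (y) mm and 6 mm deep (rim 9 mm above the bench); the stamp's skirt stands in it with 1.5 mm to spare all round, x along x (either way round). The stamp starts there.
- dish_a: A dish of the same kind, already stamped (red print in the box). Origin at the centre of its underside.
- dish_b: Another dish already stamped (red print in the box). Origin at the centre of its underside.
- bottle: Clear media bottle with blue cap, 62 mm diameter, 120 mm tall; origin at the centre of its underside.
- flask: Conical flask with amber medium and red cap, 90 mm wide at the foot, 136 mm tall; origin at the centre of its underside.
- spray: Green spray bottle, 72 mm diameter, 186 mm tall; origin at the centre of its underside.
- pen: White marker pen with black cap, 133 mm long, lying along its x; origin at its underside.
- tipbox: Pipette-tip box with teal lid, 87 by 122 by 64 mm; origin at the centre of its underside.
Things that resemble listed ones, but are neither listed nor needed, are in the scene too. Of the things that look like the part that bears grip, take the one that is nearest to the robot's base at the start.

How it is judged:
By the outcome, as a careful person would: the job done as asked, in the order asked, and still so for the second after the job is handed in, with the robot touching nothing.
It also fails if it takes over 72 s, if anything falls off the work surface, if the arm or the gripper's body presses on something with over 40 N, if the wrist force passes 120 N, or if a joint passes its speed limit or range.

## Working session

There is one attempt and no reset: what is moved stays moved. The work goes in short steps, Python scripts to look and compute and a tool call to move; the robot and the scene stay as the last step left them, time stands still between calls to the robot, and variables do not carry over. Pictures are saved under pics/ and viewed, at most 10 in all, crops included, and the job is handed in when it is done.

Besides the shell and the picture viewer there is one more tool, called after "Emit:" as a command line: name --argument value ..., lists and objects as JSON in quotes. servo_tool: Moves the arm, as the interface text tells. Its arguments: {"type":"object","properties":{"commands":{"type":"array","items":{"type":"array","items":{"type":"array","items":{"type":"number"}}}}},"required":["commands"]}

```bash
mkdir -p pics
cat > h.py <<'E'
import numpy as np,cv2
from station import r
def cap(n,f=None):
    c=r.capture(n)
    if f: cv2.imwrite('pics/'+f,cv2.cvtColor(c['pixels'],cv2.COLOR_RGB2BGR))
    return c
def ray(c,uv,z):
    K=np.array(c['camera_matrix']);R=np.array(c['R']);t=np.array(c['t'])
    o=-R.T@t;d=R.T@np.linalg.inv(K)@np.array([uv[0],uv[1],1.]);return o+d*(z-o[2])/d[2]
def proj(c,X):
    p=np.array(c['camera_matrix'])@(np.array(c['R'])@np.array(X)+np.array(c['t']));return p[:2]/p[2]
E
python3 - <<'E'
from h import *
for n in('scene','top'): 
    c=cap(n,n+'0.png'); print(n,(-np.array(c['R']).T@np.array(c['t'])).round(3))
s=r.sense();print(s['tcp_pos'],s['ee_rot'],s['wrist_force'],s['time_s'])
E
```

```text
scene [ 1.03  -0.345  0.828]
top [ 0.457 -0.029  0.963]
[0.13734325 0.60912692 0.20386997] [[ 9.75465708e-01 -2.20151154e-01 -3.48908531e-04]
 [-2.20151412e-01 -9.75463768e-01 -1.94760862e-03]
 [ 8.84206545e-05  1.97663813e-03 -9.99998043e-01]] [-0.04698389  0.38386272  0.54395267] 0.1
```

View pics/top0.png

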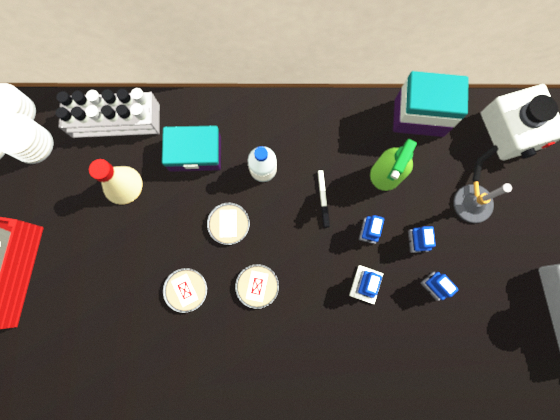

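View pics/scene0.png

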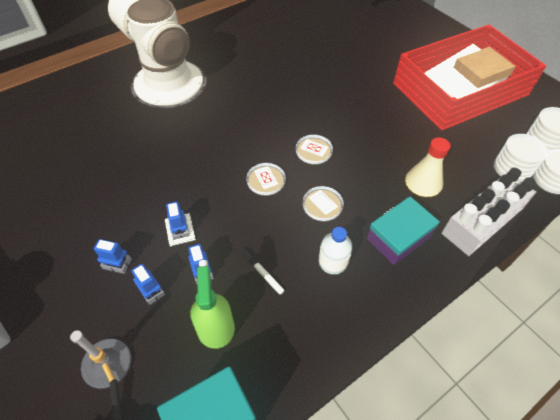

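Top view: four blue stamps at (370,285) in the white rest, (373,229), (423,239) and (441,286). Base is below the picture's middle edge, so (370,285) is both in the rest and nearest. Of the dishes, (228,223) is blank; (185,290) and (257,287) carry red prints. The scene view agrees (rest at (178,225), blank dish at (323,203)).

```bash
cat > m.py <<'E'
from h import *
def white(c,box,thr=150,minsat=60,flip=None):
    x0,y0,x1,y1=box;p=c['pixels'][y0:y1,x0:x1]
    hsv=cv2.cvtColor(p,cv2.COLOR_RGB2HSV)
    return ((hsv[...,2]>thr)&(hsv[...,1]<minsat)).astype(np.uint8)
def blob(m,box,near=None):
    cs=cv2.findContours(m,cv2.RETR_EXTERNAL,cv2.CHAIN_APPROX_NONE)[0]
    c=max(cs,key=cv2.contourArea);return c.reshape(-1,2)+np.array(box[:2])
def rect(c,pts,z):
    P=np.array([ray(c,p,z)[:2] for p in pts]);(a,s,_)=q=cv2.minAreaRect((P*1000).astype(np.float32))
    b=cv2.boxPoints(q);e=b[1]-b[0] if np.linalg.norm(b[1]-b[0])>np.linalg.norm(b[2]-b[1]) else b[2]-b[1]
    return np.round(a,1),np.round(s,1),round(np.degrees(np.arctan2(e[1],e[0]))%180,1)
E
python3 - <<'E'
from m import *
c=cap('top')
b=(205,200,252,247)
hsv=cv2.cvtColor(c['pixels'],cv2.COLOR_RGB2HSV)
print('label hsv',hsv[223,228],'agar',hsv[223,214],'rest',hsv[292,357],'blue',hsv[280,362], hsv[285,372])
for th in(30,20,40): print('label',rect(c,blob(white(c,b,190,th),b),.015))
b=(340,255,400,315)
for th in(130,): print('rest',rect(c,blob(white(c,b,th,40),b),.009))
pl=lambda u,v,z:ray(c,(u,v),z).round(3)
for n,u,v in(('rest',370,285),('s2',373,229),('s3',423,239),('s4',441,286)): print(n,pl(u,v,.06))
ims=[cv2.resize(c['pixels'][y-30:y+30,x-30:x+30],(400,400),interpolation=cv2.INTER_CUBIC) for x,y in((370,285),(228,223))]
cv2.imwrite('pics/crop.png',cv2.cvtColor(np.hstack(ims),cv2.COLOR_RGB2BGR))
E
```

```text
label hsv [  0   0 255] agar [ 25  39 253] rest [108  31 148] blue [109 199 186] [  0   0 255]
label (array([612.4,  86.5]), array([63.7, 38.1]), np.float32(1.1))
label (array([612.2,  86.4]), array([63.3, 38.1]), np.float32(1.1))
label (array([613.9,  84. ]), array([93.9, 86.5]), np.float32(65.0))
rest (array([ 478. , -219.2]), array([57.9, 72.3]), np.float32(161.1))
rest [ 0.475 -0.217  0.06 ]
s2 [ 0.592 -0.228  0.06 ]
s3 [ 0.571 -0.333  0.06 ]
s4 [ 0.473 -0.364  0.06 ]
```

View pics/crop.png

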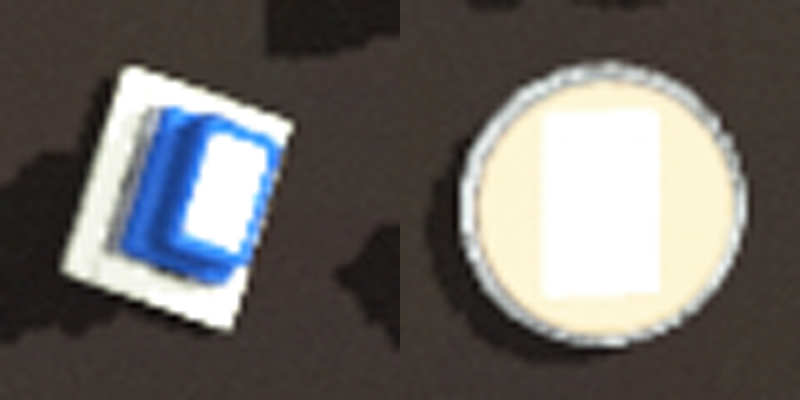

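The close crop shows the stamp upright in the rest, with its long side about 19° clockwise from world x. The blank label at right has its long side nearly along world x. Rest centre is about (0.478, -0.219) at -19°, and its rim measures 72x58 against 70x56 expected. Label centre is about (0.612, 0.086) at +1°, measuring 63x38 against 60x36. Moving off.

Emit:
servo_tool --commands '[[[0,72,63,0,0,0,0],[0,109,95,0,0,0,0],[0,145,127,0,0,0,0],[0,181,159,0,0,0.0,0.05],[0,217,190,0,0,0,0.11]]]'

```text
time_s: 0.65
tcp_pos: [0.2853, 0.4057, 0.2047]
ee_rot: [[0.945, -0.327, -0.0], [-0.327, -0.945, -0.0], [0.0, 0.0, -1.0]]
wrist_force: [0.3, -0.7, -0.2]
gripper_width: 0.999
gripper_force: 0.0
```

Emit:
servo_tool --commands '[[[0,36,32,0,0,0,0],[0,72,63,0,0,0,0],[0,109,95,0,0,0,0],[0,109,140,0,0,0.0,0],[0,109,190,0,0,0,0]]]'

```text
time_s: 1.15
tcp_pos: [0.3259, 0.1907, 0.2043]
ee_rot: [[0.945, -0.327, -0.001], [-0.327, -0.945, -0.001], [-0.0, 0.001, -1.0]]
wrist_force: [0.8, -0.7, 1.3]
gripper_width: 1.001
gripper_force: 0.0
```

```bash
cat > go.py <<'E'
import sys
from h import *
# go.py x y z(m) yaw(deg): shift in tool axes from measured pose
s=r.sense();R=np.array(s['ee_rot']);p=np.array(s['tcp_pos'])
from scipy.spatial.transform import Rotation as Ro
print('t',s['time_s'],'p',(p*1000).round(1),'yaw',np.degrees(np.arctan2(R[1,0],R[0,0])).round(2),'tilt',np.degrees(R[:2,2]).round(2),'F',np.round(s['wrist_force'],2),'M',np.round(s['moment'],2),'w',round(s['gripper_width'],3),round(s['gripper_force'],1),'j',np.round(s['joints'],0))
if len(sys.argv)>4:
    x,y,z,a=map(float,sys.argv[1:5]);a=np.radians(a)
    T=np.array([[np.cos(a),np.sin(a),0],[np.sin(a),-np.cos(a),0],[0,0,-1]])
    print('shift mm',(R.T@(np.array([x,y,z])-p)*1000).round(1),'rot',Ro.from_matrix(R.T@T).as_rotvec().round(4))
E
python3 go.py .478 -.219 .16 -19
```

```text
t 1.15 p [325.9 190.7 204.3] yaw -19.11 tilt [-0.04 -0.06] F [ 0.81 -0.74  1.29] M [-0.05 -0.1   0.02] w 1.001 0.0 j [ 55.  -3. -31.   0. -62.  16.]
shift mm [277.9 337.3  44.7] rot [ 0.0013  0.0003 -0.0019]
```

Emit:
servo_tool --commands '[[[0,30,38,0,0,0,0],[0,60,76,0,0,0,0],[0,90,114,0,0,0,0],[0,121,150,0,0,0,0],[0,152,188,0,0,0,0]]]'

```text
time_s: 1.65
tcp_pos: [0.4085, -0.0367, 0.2052]
ee_rot: [[0.946, -0.325, 0.001], [-0.325, -0.946, 0.0], [0.001, -0.001, -1.0]]
wrist_force: [0.7, 1.5, 0.3]
gripper_width: 1.001
gripper_force: 0.0
```

Emit:
servo_tool --commands '[[[0,30,36,0,0,0,0],[0,60,72,0,0,0,0],[0,90,108,0,0,0,0],[0,115,135,5,0,0,0],[0,126,149,20,0,0,0]]]'

```text
time_s: 2.15
tcp_pos: [0.4806, -0.2198, 0.1853]
ee_rot: [[0.945, -0.328, 0.003], [-0.328, -0.945, -0.001], [0.003, 0.0, -1.0]]
wrist_force: [0.4, 0.7, -0.2]
gripper_width: 0.999
gripper_force: 0.0
```

Emit:
servo_tool --commands '[[[0,0,0,10,0,0,0],[0,0,0,15,0,0,0],[0,0,0,15,0,0,0],[0,0,0,15,0,0,0],[0,0,0,15,0,0,0]]]'

```text
time_s: 2.65
tcp_pos: [0.4793, -0.216, 0.1708]
ee_rot: [[0.946, -0.324, 0.002], [-0.324, -0.946, -0.0], [0.002, -0.0, -1.0]]
wrist_force: [-0.1, 0.1, -0.1]
gripper_width: 1.001
gripper_force: 0.0
```

```bash
python3 go.py .478 -.219 .16 -19; python3 -c "
from h import *
c=cap('wrist','w1.png');print((-np.array(c['R']).T@np.array(c['t'])).round(3),proj(c,[.478,-.219,.082]),proj(c,[.478,-.219,.009]))"
```

```text
t 2.65 p [ 479.3 -216.   170.8] yaw -18.93 tilt [ 0.1  -0.02] F [-0.1   0.09 -0.07] M [ 0.07  0.   -0.02] w 1.001 0.0 j [ -7.  14. -16.   0. -59.  78.]
shift mm [-0.3  3.2 10.8] rot [-0.0003 -0.0018  0.0013]
[ 0.56  -0.243  0.35 ] [291.25489892 210.21369574] [290.2283379 187.6853202]
```

View pics/w1.png

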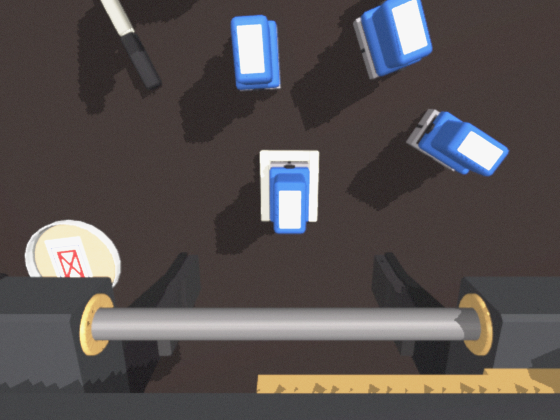

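Wrist view: the stamp's white top is at (290,210) and the rest at (290,186), both matching my predictions. I'll refine from this view.

```bash
python3 - <<'E'
from m import *
c=cap('wrist')
p=c['pixels'];hsv=cv2.cvtColor(p,cv2.COLOR_RGB2HSV)
w=((hsv[...,2]>170)&(hsv[...,1]<40)).astype(np.uint8)
b=(262,182,318,240);x0,y0,x1,y1=b
print('top',rect(c,blob(w[y0:y1,x0+10:x1-10].copy(),(x0+10,y0)),.082))
bl=((hsv[...,1]>120)&(hsv[...,0]>95)&(hsv[...,0]<125)).astype(np.uint8)
b=(250,140,330,245);x0,y0,x1,y1=b
print('blue',rect(c,blob(bl[y0:y1,x0:x1].copy(),b),.082))
m=(((hsv[...,2]>110)&(hsv[...,1]<60)))[y0:y1,x0:x1].astype(np.uint8)
print('rest',rect(c,blob(m,b),.009))
print([ray(c,q,.009)[:2].round(4).tolist() for q in((260.5,150.5),(319,150.5),(260.5,221),(318,221))])
E
python3 go.py .478 -.219 .057 -19
```

```text
top (array([ 478.8, -218. ]), array([16.6, 30.4]), np.float32(160.8))
blue (array([ 485.7, -219.9]), array([29.5, 53.6]), np.float32(160.3))
rest (array([ 479.5, -218.1]), array([57.3, 71.2]), np.float32(161.0))
[[0.5214, -0.2041], [0.5035, -0.2565], [0.455, -0.1797], [0.4363, -0.2345]]
t 2.75 p [ 479.2 -216.2  170.7] yaw -18.95 tilt [ 0.09 -0.02] F [0.46 0.25 0.25] M [0.03 0.02 0.02] w 0.998 0.0 j [ -7.  14. -16.   0. -59.  78.]
shift mm [ -0.4   3.  113.7] rot [-0.0003 -0.0016  0.0009]
```

Emit:
servo_tool --commands '[[[0,0.4,2.2,25,0,0,0],[0,0.4,2.2,55,0,0,0],[0,0.4,2.2,85,0,0,0],[0,0.4,2.2,105,0,0,0],[0,0.4,2.2,113,0,0,0]]]'

```text
time_s: 3.25
tcp_pos: [0.4774, -0.2185, 0.0552]
ee_rot: [[0.945, -0.326, -0.003], [-0.326, -0.945, 0.001], [-0.003, 0.0, -1.0]]
wrist_force: [0.2, 0.1, 0.3]
gripper_width: 1.003
gripper_force: 0.0
```

Emit:
servo_tool --commands '[[[0,0,0,0,0,0,0],[0.3,0,0,0,0,0,0],[0.5,0,0,0,0,0,0],[0.6,0,0,0,0,0,0],[0.65,0,0,0,0,0,0]]]'

```text
time_s: 3.75
tcp_pos: [0.479, -0.219, 0.0576]
ee_rot: [[0.945, -0.326, 0.002], [-0.326, -0.945, -0.0], [0.001, -0.0, -1.0]]
wrist_force: [-0.2, 0.6, 0.2]
gripper_width: 0.725
gripper_force: 0.0
```

```bash
python3 go.py .479 -.2185 .057 -19
```

```text
t 3.75 p [ 479.  -219.    57.6] yaw -19.01 tilt [ 0.09 -0.01] F [-0.16  0.59  0.17] M [0.   0.   0.04] w 0.725 0.0 j [ -7.  22. -24.   0. -44.  78.]
shift mm [-0.1 -0.5  0.6] rot [-0.0003 -0.0015 -0.0002]
```

Emit:
servo_tool --commands '[[[0.7,0,-0.4,0.5,0,0,0],[0.8,0,-0.4,0.5,0,0,0],[0.9,0,-0.4,0.5,0,0,0],[1,0,-0.4,0.5,0,0,0],[1,0,-0.4,0.5,0,0,0]]]'

```text
time_s: 4.25
tcp_pos: [0.4786, -0.2186, 0.0563]
ee_rot: [[0.945, -0.326, -0.0], [-0.326, -0.945, -0.0], [-0.0, 0.0, -1.0]]
wrist_force: [-0.0, -0.0, -0.4]
gripper_width: 0.293
gripper_force: 30.0
```

Emit:
servo_tool --commands '[[[1,0,0,0,0,0,0],[1,0,0,0,0,0,0],[1,0,0,0,0,0,0],[1,0,0,0,0,0,0],[1,0,0,0,0,0,0]]]'

```text
time_s: 4.75
tcp_pos: [0.4786, -0.2186, 0.0563]
ee_rot: [[0.945, -0.326, -0.0], [-0.326, -0.945, -0.0], [-0.0, 0.0, -1.0]]
wrist_force: [-0.4, -0.4, -0.5]
gripper_width: 0.295
gripper_force: 30.0
```

```bash
python3 go.py .479 -.2185 .057 -19
```

```text
t 4.75 p [ 478.6 -218.6   56.3] yaw -19.01 tilt [-0. -0.] F [-0.37 -0.39 -0.46] M [-0.07  0.07 -0.05] w 0.295 30.0 j [ -7.  22. -24.   0. -44.  78.]
shift mm [ 0.3 -0.2 -0.7] rot [ 0.      0.0001 -0.0002]
```

Emit:
servo_tool --commands '[[[1,0,0,-3,0,0,0],[1,0,0,-8,0,0,0],[1,0,0,-15,0,0,0],[1,0,0,-25,0,0,0],[1,0,0,-37,0,0,0]]]'

```text
time_s: 5.25
tcp_pos: [0.4786, -0.2185, 0.0943]
ee_rot: [[0.945, -0.326, -0.0], [-0.326, -0.945, 0.0], [-0.0, 0.0, -1.0]]
wrist_force: [-0.1, -0.4, -0.9]
gripper_width: 0.289
gripper_force: 30.0
```

Emit:
servo_tool --commands '[[[1,0,0,-15,0,0,0],[1,0,0,-32,0,0,0],[1,0,0,-48,0,0,0],[1,0,0,-60,0,0,0],[1,0,0,-65,0,0,0]]]'

```text
time_s: 5.75
tcp_pos: [0.4795, -0.2187, 0.1604]
ee_rot: [[0.945, -0.326, 0.003], [-0.326, -0.945, -0.001], [0.003, -0.0, -1.0]]
wrist_force: [-0.1, 0.2, -1.2]
gripper_width: 0.293
gripper_force: 30.0
```

```bash
python3 go.py .59 .086 .160 1.1
```

```text
t 5.75 p [ 479.5 -218.7  160.4] yaw -19.01 tilt [ 0.19 -0.04] F [-0.06  0.19 -1.2 ] M [ 0.02  0.02 -0.01] w 0.293 30.0 j [ -7.  15. -17.   0. -58.  78.]
shift mm [   5.3 -324.1    0.5] rot [ 1.000e-04 -3.300e-03 -3.509e-01]
```

Emit:
servo_tool --commands '[[[1,-2,-15,0,0,0,-0.02],[1,-6,-45,0,0,0,-0.06],[1,-11,-80,0,0,0,-0.1],[1,-16,-120,0,0,0,-0.15],[1,-21,-155,0,0,0,-0.2]]]'

```text
time_s: 6.25
tcp_pos: [0.5092, -0.0637, 0.1582]
ee_rot: [[0.992, -0.13, -0.001], [-0.13, -0.992, 0.0], [-0.001, -0.0, -1.0]]
wrist_force: [-0.0, 0.4, -1.7]
gripper_width: 0.292
gripper_force: 30.0
```

```bash
python3 go.py .54 .086 .160 1.1
```

```text
t 6.25 p [509.2 -63.7 158.2] yaw -7.45 tilt [-0.03  0.01] F [-0.04  0.38 -1.71] M [ 0.01 -0.11 -0.02] w 0.292 30.0 j [ 11.  14. -19.  -0. -57.  72.]
shift mm [  11.2 -152.4   -1.8] rot [-1.000e-04  6.000e-04 -1.492e-01]
```

Emit:
servo_tool --commands '[[[1,3,-38,0,0,0,-0.04],[1,6,-76,0,0,0,-0.08],[1,9,-115,0,0,0,-0.12],[1,11,-140,0,0,0,-0.149],[1,11,-152,0,0,0,-0.149]]]'

```text
time_s: 6.75
tcp_pos: [0.5403, 0.0861, 0.158]
ee_rot: [[1.0, 0.02, -0.001], [0.02, -1.0, -0.0], [-0.001, 0.0, -1.0]]
wrist_force: [-0.6, -1.6, -0.9]
gripper_width: 0.293
gripper_force: 30.0
```

Emit:
servo_tool --commands '[[[1,0,0,0,0,0,0],[1,0,0,0,0,0,0],[1,0,0,0,0,0,0],[1,0,0,0,0,0,0],[1,0,0,0,0,0,0]]]'

```text
time_s: 7.25
tcp_pos: [0.5401, 0.0832, 0.1585]
ee_rot: [[1.0, 0.016, 0.0], [0.016, -1.0, -0.0], [0.0, 0.0, -1.0]]
wrist_force: [0.3, 0.2, -0.7]
gripper_width: 0.295
gripper_force: 30.0
```

```bash
python3 - <<'E'
from m import *
c=cap('wrist','w2.png')
hsv=cv2.cvtColor(c['pixels'],cv2.COLOR_RGB2HSV)
u=proj(c,[.6125,.0865,.015]);print(u)
x,y=np.int32(u);b=(x-60,y-60,x+60,y+60)
for th in (12,20):
    m=white(c,b,190,th); n,l,st,ce=cv2.connectedComponentsWithStats(m); k=l[60,60]
    print(th,k,rect(c,blob((l==k).astype(np.uint8),b),.015))
E
python3 go.py .612 .086 .160 1.1
```

```text
[284.27526589 111.46432345]
12 2 (array([612.9,  87.7]), array([60.3, 36.5]), np.float32(1.6))
20 2 (array([612.8,  87.7]), array([60.6, 36.8]), np.float32(1.6))
t 7.3 p [540.1  83.4 158.5] yaw 0.92 tilt [0. 0.] F [ 0.2  -0.79 -0.74] M [-0.04 -0.03  0.03] w 0.286 30.0 j [ 26.  17. -15.  -0. -59.  65.]
shift mm [71.9 -1.5 -1.5] rot [-0.     -0.     -0.0031]
```

View pics/w2.png

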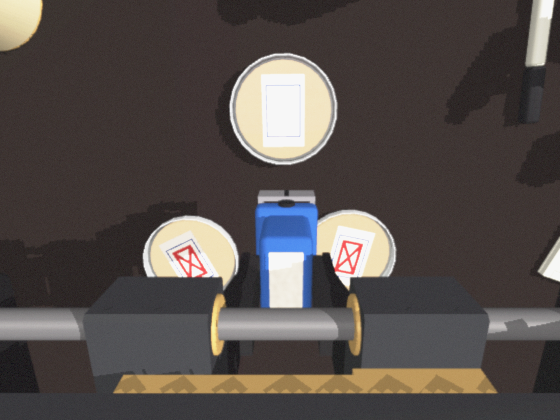

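The blank dish's empty box is clear at (284,110), and the label measures 60.3x36.5 mm, as it should. The target is (0.6127, 0.0872) at 1.4°.

Emit:
servo_tool --commands '[[[1,10,0,0,0,0,-0.004],[1,30,-1,0,0,0,-0.0084],[1,50,-2,0,0,0,-0.0084],[1,67,-2.6,0,0,0,-0.0084],[1,72.7,-2.6,0,0,0,-0.0084]]]'

```text
time_s: 7.8
tcp_pos: [0.6148, 0.0879, 0.1578]
ee_rot: [[1.0, 0.025, 0.001], [0.025, -1.0, -0.0], [0.001, 0.0, -1.0]]
wrist_force: [0.4, -1.0, -1.4]
gripper_width: 0.295
gripper_force: 30.0
```

Emit:
servo_tool --commands '[[[1,0,0,8,0,0,0],[1,0,0,25,0,0,0],[1,0,0,45,0,0,0],[1,0,0,60,0,0,0],[1,0,0,68,0,0,0]]]'

```text
time_s: 8.3
tcp_pos: [0.6109, 0.0874, 0.0884]
ee_rot: [[1.0, 0.025, -0.004], [0.025, -1.0, -0.001], [-0.004, 0.001, -1.0]]
wrist_force: [-0.4, -0.6, -0.8]
gripper_width: 0.3
gripper_force: 30.0
```

Emit:
servo_tool --commands '[[[1,0,0,7,0,0,0],[1,0,0,7,0,0,0],[1,0,0,7,0,0,0],[1,0,0,7,0,0,0],[1,0,0,7,0,0,0]]]'

```text
time_s: 8.8
tcp_pos: [0.6132, 0.0881, 0.0841]
ee_rot: [[1.0, 0.026, 0.001], [0.026, -1.0, 0.001], [0.001, -0.0, -1.0]]
wrist_force: [-0.8, -0.4, -1.6]
gripper_width: 0.294
gripper_force: 30.0
```

```bash
python3 go.py .6127 .0872 .0683 1.4;python3 - <<'E'
from m import *
c=cap('scene'); u,v=np.int32(proj(c,[.6127,.0872,.03]));print(u,v)
cv2.imwrite('pics/s2.png',cv2.cvtColor(cv2.resize(c['pixels'][v-40:v+40,u-50:u+50],(750,600),interpolation=cv2.INTER_CUBIC),cv2.COLOR_RGB2BGR))
E
```

```text
t 8.8 p [613.2  88.1  84.1] yaw 1.47 tilt [0.08 0.03] F [-0.83 -0.42 -1.65] M [ 0.   -0.06 -0.06] w 0.294 30.0 j [ 23.  28.  -9.   0. -53.  68.]
shift mm [-0.6  0.9 15.8] rot [-0.0005 -0.0014  0.0013]
322 198
```

View pics/s2.png

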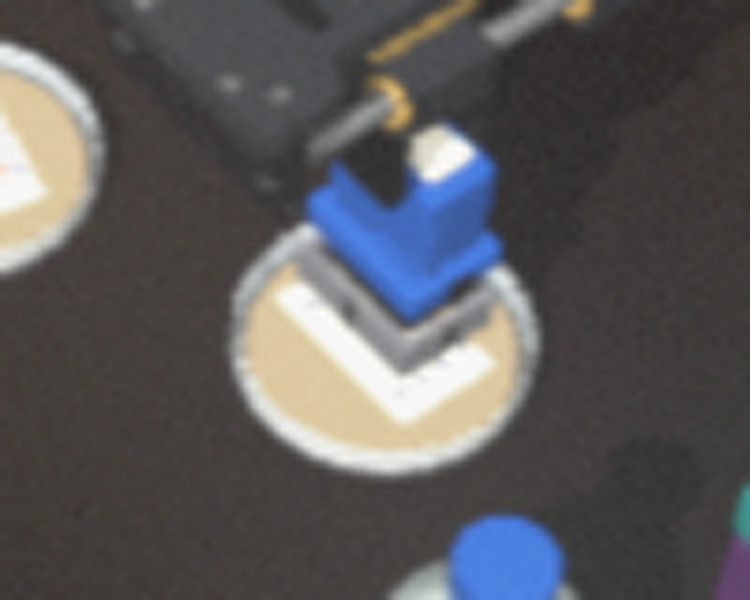

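The scene view shows the stamp above the label, level and lined up. Going down now, slowly near contact.

Emit:
servo_tool --commands '[[[1,-0.4,0.6,3,0,0,0],[1,-0.4,0.6,7,0,0,0],[1,-0.4,0.6,10,0,0,0],[1,-0.4,0.6,12,0,0,0],[1,-0.4,0.6,13.5,0,0,0]]]'

```text
time_s: 9.35
tcp_pos: [0.6123, 0.0872, 0.0694]
ee_rot: [[1.0, 0.026, -0.0], [0.026, -1.0, -0.0], [-0.0, 0.0, -1.0]]
wrist_force: [0.5, -0.1, -1.3]
gripper_width: 0.293
gripper_force: 30.0
```

Emit:
servo_tool --commands '[[[1,0,0,0,0,0,0],[1,0,0,0,0,0,0],[1,0,0,0,0,0,0],[1,0,0,0,0,0,0],[1,0,0,0,0,0,0]]]'

```text
time_s: 9.85
tcp_pos: [0.6125, 0.0873, 0.07]
ee_rot: [[1.0, 0.026, 0.0], [0.026, -1.0, 0.0], [0.0, -0.0, -1.0]]
wrist_force: [-0.8, 0.4, -1.2]
gripper_width: 0.29
gripper_force: 30.0
```

```bash
python3 go.py .6127 .0872 .0683 1.4
```

```text
t 9.85 p [612.5  87.3  70. ] yaw 1.47 tilt [0.01 0.  ] F [-0.79  0.43 -1.2 ] M [ 0.02 -0.01  0.  ] w 0.29 30.0 j [ 23.  28. -10.   0. -51.  68.]
shift mm [0.2 0.1 1.7] rot [-0.     -0.0002  0.0012]
```

Emit:
servo_tool --commands '[[[1,0,0,0.6,0,0,0],[1,0,0,1.2,0,0,0],[1,0,0,1.8,0,0,0],[1,0,0,2.4,0,0,0],[1,0,0,3,0,0,0]]]'

```text
time_s: 10.35
tcp_pos: [0.6126, 0.0873, 0.0672]
ee_rot: [[1.0, 0.026, 0.0], [0.026, -1.0, -0.0], [0.0, 0.0, -1.0]]
wrist_force: [-1.6, -0.9, 1.4]
gripper_width: 0.295
gripper_force: 30.0
```

Emit:
servo_tool --commands '[[[1,0,0,0.2,0,0,0],[1,0,0,0.4,0,0,0],[1,0,0,0.6,0,0,0],[1,0,0,0.6,0,0,0],[1,0,0,0.6,0,0,0]]]'

```text
time_s: 10.85
tcp_pos: [0.6125, 0.0873, 0.0663]
ee_rot: [[1.0, 0.026, 0.0], [0.026, -1.0, -0.0], [0.0, 0.0, -1.0]]
wrist_force: [-0.4, -0.4, 1.7]
gripper_width: 0.291
gripper_force: 30.0
```

Emit:
servo_tool --commands '[[[1,0,0,0.2,0,0,0],[1,0,0,0.4,0,0,0],[1,0,0,0.5,0,0,0],[1,0,0,0.5,0,0,0],[1,0,0,0.5,0,0,0]]]'

```text
time_s: 11.35
tcp_pos: [0.6125, 0.0873, 0.0658]
ee_rot: [[1.0, 0.026, 0.0], [0.026, -1.0, 0.0], [0.0, -0.0, -1.0]]
wrist_force: [-0.5, -0.8, 0.4]
gripper_width: 0.29
gripper_force: 30.0
```

Emit:
servo_tool --commands '[[[1,0,0,0.2,0,0,0],[1,0,0,0.4,0,0,0],[1,0,0,0.5,0,0,0],[1,0,0,0.5,0,0,0],[1,0,0,0.5,0,0,0]]]'

```text
time_s: 11.85
tcp_pos: [0.6125, 0.0873, 0.0653]
ee_rot: [[1.0, 0.026, 0.0], [0.026, -1.0, -0.0], [0.0, 0.0, -1.0]]
wrist_force: [0.3, -0.2, 2.2]
gripper_width: 0.29
gripper_force: 30.0
```

Emit:
servo_tool --commands '[[[1,0,0,0.2,0,0,0],[1,0,0,0.4,0,0,0],[1,0,0,0.5,0,0,0],[1,0,0,0.5,0,0,0],[1,0,0,0.5,0,0,0]]]'

```text
time_s: 12.35
tcp_pos: [0.6125, 0.0873, 0.0648]
ee_rot: [[1.0, 0.026, 0.0], [0.026, -1.0, -0.0], [0.0, 0.0, -1.0]]
wrist_force: [0.3, 0.1, 1.4]
gripper_width: 0.295
gripper_force: 30.0
```

Emit:
servo_tool --commands '[[[1,0,0,0.2,0,0,0],[1,0,0,0.4,0,0,0],[1,0,0,0.5,0,0,0],[1,0,0,0.5,0,0,0],[1,0,0,0.5,0,0,0]]]'

```text
time_s: 12.85
tcp_pos: [0.6125, 0.0873, 0.0643]
ee_rot: [[1.0, 0.026, 0.0], [0.026, -1.0, -0.0], [0.0, 0.0, -1.0]]
wrist_force: [0.1, -0.4, 2.7]
gripper_width: 0.296
gripper_force: 30.0
```

Emit:
servo_tool --commands '[[[1,0,0,0.2,0,0,0],[1,0,0,0.4,0,0,0],[1,0,0,0.4,0,0,0],[1,0,0,0.4,0,0,0],[1,0,0,0.4,0,0,0]]]'

```text
time_s: 13.35
tcp_pos: [0.6125, 0.0873, 0.0639]
ee_rot: [[1.0, 0.026, 0.0], [0.026, -1.0, -0.0], [0.0, 0.0, -1.0]]
wrist_force: [0.2, -0.7, 1.7]
gripper_width: 0.294
gripper_force: 30.0
```

Emit:
servo_tool --commands '[[[1,0,0,0.2,0,0,0],[1,0,0,0.4,0,0,0],[1,0,0,0.5,0,0,0],[1,0,0,0.5,0,0,0],[1,0,0,0.5,0,0,0]]]'

```text
time_s: 13.85
tcp_pos: [0.6125, 0.0873, 0.0634]
ee_rot: [[1.0, 0.026, 0.0], [0.026, -1.0, 0.0], [0.0, -0.0, -1.0]]
wrist_force: [0.4, -0.3, 3.3]
gripper_width: 0.29
gripper_force: 30.0
```

Emit:
servo_tool --commands '[[[1,0,0,0.2,0,0,0],[1,0,0,0.4,0,0,0],[1,0,0,0.4,0,0,0],[1,0,0,0.4,0,0,0],[1,0,0,0.4,0,0,0]]]'

```text
time_s: 14.35
tcp_pos: [0.6125, 0.0873, 0.063]
ee_rot: [[1.0, 0.026, 0.0], [0.026, -1.0, 0.0], [0.0, -0.0, -1.0]]
wrist_force: [0.1, -0.4, 2.6]
gripper_width: 0.296
gripper_force: 30.0
```

Emit:
servo_tool --commands '[[[1,0,0,0.2,0,0,0],[1,0,0,0.4,0,0,0],[1,0,0,0.5,0,0,0],[1,0,0,0.5,0,0,0],[1,0,0,0.5,0,0,0]]]'

```text
time_s: 14.85
tcp_pos: [0.6125, 0.0873, 0.0625]
ee_rot: [[1.0, 0.026, 0.0], [0.026, -1.0, -0.0], [0.0, 0.0, -1.0]]
wrist_force: [0.2, -0.4, 3.2]
gripper_width: 0.297
gripper_force: 30.0
```

Emit:
servo_tool --commands '[[[1,0,0,0.2,0,0,0],[1,0,0,0.4,0,0,0],[1,0,0,0.5,0,0,0],[1,0,0,0.5,0,0,0],[1,0,0,0.5,0,0,0]]]'

```text
time_s: 15.35
tcp_pos: [0.6125, 0.0873, 0.062]
ee_rot: [[1.0, 0.026, 0.0], [0.026, -1.0, -0.0], [0.0, 0.0, -1.0]]
wrist_force: [0.4, -1.2, 2.4]
gripper_width: 0.293
gripper_force: 30.0
```

Emit:
servo_tool --commands '[[[1,0,0,0.2,0,0,0],[1,0,0,0.4,0,0,0],[1,0,0,0.5,0,0,0],[1,0,0,0.5,0,0,0],[1,0,0,0.5,0,0,0]]]'

```text
time_s: 15.85
tcp_pos: [0.6125, 0.0873, 0.0615]
ee_rot: [[1.0, 0.026, 0.0], [0.026, -1.0, -0.0], [0.0, 0.0, -1.0]]
wrist_force: [-0.9, -1.2, 4.1]
gripper_width: 0.295
gripper_force: 30.0
```

Emit:
servo_tool --commands '[[[1,0,0,0.2,0,0,0],[1,0,0,0.4,0,0,0],[1,0,0,0.4,0,0,0],[1,0,0,0.4,0,0,0],[1,0,0,0.4,0,0,0]]]'

```text
time_s: 16.35
tcp_pos: [0.6125, 0.0873, 0.0611]
ee_rot: [[1.0, 0.026, 0.0], [0.026, -1.0, -0.0], [0.0, 0.0, -1.0]]
wrist_force: [-0.7, -0.9, 3.5]
gripper_width: 0.291
gripper_force: 30.0
```

Emit:
servo_tool --commands '[[[1,0,0,0.2,0,0,0],[1,0,0,0.4,0,0,0],[1,0,0,0.5,0,0,0],[1,0,0,0.5,0,0,0],[1,0,0,0.5,0,0,0]]]'

```text
time_s: 16.85
tcp_pos: [0.6124, 0.0873, 0.0606]
ee_rot: [[1.0, 0.026, 0.0], [0.026, -1.0, -0.0], [0.0, 0.0, -1.0]]
wrist_force: [0.3, -0.3, 4.0]
gripper_width: 0.296
gripper_force: 30.0
```

Emit:
servo_tool --commands '[[[1,0,0,0.2,0,0,0],[1,0,0,0.4,0,0,0],[1,0,0,0.4,0,0,0],[1,0,0,0.4,0,0,0],[1,0,0,0.4,0,0,0]]]'

```text
time_s: 17.35
tcp_pos: [0.6124, 0.0873, 0.0602]
ee_rot: [[1.0, 0.026, -0.0], [0.026, -1.0, -0.0], [-0.0, 0.0, -1.0]]
wrist_force: [0.1, 0.2, 2.9]
gripper_width: 0.291
gripper_force: 30.0
```

Emit:
servo_tool --commands '[[[1,0,0,0.2,0,0,0],[1,0,0,0.4,0,0,0],[1,0,0,0.5,0,0,0],[1,0,0,0.5,0,0,0],[1,0,0,0.5,0,0,0]]]'

```text
time_s: 17.85
tcp_pos: [0.6124, 0.0873, 0.0596]
ee_rot: [[1.0, 0.026, -0.0], [0.026, -1.0, -0.0], [-0.0, 0.0, -1.0]]
wrist_force: [-0.3, -1.2, 3.6]
gripper_width: 0.294
gripper_force: 30.0
```

Emit:
servo_tool --commands '[[[1,0,0,0.2,0,0,0],[1,0,0,0.4,0,0,0],[1,0,0,0.5,0,0,0],[1,0,0,0.5,0,0,0],[1,0,0,0.5,0,0,0]]]'

```text
time_s: 18.35
tcp_pos: [0.6125, 0.0873, 0.0595]
ee_rot: [[1.0, 0.026, 0.0], [0.026, -1.0, -0.0], [0.0, 0.0, -1.0]]
wrist_force: [-1.2, -0.6, 5.3]
gripper_width: 0.295
gripper_force: 30.0
```

The die has met the label: force is up and travel has stalled. I'll average the noisy force reading.

```bash
cat > avg.py <<'E'
from h import *
F=[];Z=[];M=[]
for i in range(8):
    s=r.sense();F.append(s['wrist_force']);Z.append(s['tcp_pos']);M.append(s['moment']);r.capture('top')
print(r.sense()['time_s'],'F',np.mean(F,0).round(2),'sd',np.std(F,0).round(2),'p',(np.mean(Z,0)*1000).round(2),'M',np.mean(M,0).round(3))
E
python3 avg.py
```

```text
18.75 F [-0.41 -0.84  5.2 ] sd [0.49 0.53 0.24] p [612.52  87.3   59.47] M [-0.36   0.184 -0.018]
```

Emit:
servo_tool --commands '[[[1,0,0,0.1,0,0,0],[1,0,0,0.2,0,0,0],[1,0,0,0.3,0,0,0],[1,0,0,0.3,0,0,0],[1,0,0,0.3,0,0,0]]]'

```text
time_s: 19.25
tcp_pos: [0.6125, 0.0873, 0.0594]
ee_rot: [[1.0, 0.026, 0.0], [0.026, -1.0, -0.0], [0.0, 0.0, -1.0]]
wrist_force: [-1.1, -0.6, 6.5]
gripper_width: 0.29
gripper_force: 30.0
```

```bash
python3 avg.py
```

```text
19.65 F [-1.06 -1.37  5.79] sd [0.33 0.41 0.5 ] p [612.55  87.3   59.4 ] M [-0.355  0.297 -0.004]
```

Emit:
servo_tool --commands '[[[1,0,0.1,0.1,0,0,0],[1,-0.1,0.1,0.2,0,0,0],[1,-0.2,0.2,0.4,0,0,0],[1,-0.2,0.2,0.5,0,0,0],[1,-0.2,0.2,0.6,0,0,0]]]'

```text
time_s: 20.15
tcp_pos: [0.6126, 0.0872, 0.0592]
ee_rot: [[1.0, 0.026, 0.001], [0.026, -1.0, 0.0], [0.001, -0.0, -1.0]]
wrist_force: [-2.3, -0.5, 7.7]
gripper_width: 0.291
gripper_force: 30.0
```

```bash
python3 avg.py
```

```text
20.55 F [-1.51 -1.04  7.66] sd [0.38 0.56 0.45] p [612.6   87.23  59.25] M [-0.227  0.436 -0.012]
```

Emit:
servo_tool --commands '[[[1,-0.2,0.1,0.2,0,0,0],[1,-0.4,0.2,0.4,0,0,0],[1,-0.6,0.3,0.6,0,0,0],[1,-0.7,0.4,0.8,0,0,0],[1,-0.7,0.4,0.8,0,0,0]]]'

```text
time_s: 21.05
tcp_pos: [0.6126, 0.0872, 0.0591]
ee_rot: [[1.0, 0.026, 0.003], [0.026, -1.0, 0.001], [0.003, -0.001, -1.0]]
wrist_force: [-1.1, -0.8, 9.1]
gripper_width: 0.295
gripper_force: 30.0
```

```bash
python3 avg.py
```

```text
21.45 F [-1.33 -0.51  9.35] sd [0.59 0.61 0.22] p [612.59  87.16  59.12] M [-0.053  0.402  0.01 ]
```

Emit:
servo_tool --commands '[[[1,-0.1,0,0.2,0,0,0],[1,-0.2,0,0.4,0,0,0],[1,-0.3,0,0.6,0,0,0],[1,-0.4,0.1,0.8,0,0,0],[1,-0.4,0.1,0.9,0,0,0]]]'

```text
time_s: 21.95
tcp_pos: [0.6126, 0.0872, 0.0589]
ee_rot: [[1.0, 0.027, 0.004], [0.027, -1.0, 0.001], [0.004, -0.001, -1.0]]
wrist_force: [-1.2, -0.5, 12.3]
gripper_width: 0.298
gripper_force: 30.0
```

```bash
python3 avg.py
```

```text
22.35 F [-1.96 -0.11 12.07] sd [0.59 0.57 0.4 ] p [612.63  87.16  58.92] M [-0.01   0.562 -0.009]
```

About 8.5 N is on the rubber. Holding, then lifting while unwinding the small lateral offsets.

Emit:
servo_tool --commands '[[[1,0,0,0,0,0,0],[1,0,0,0,0,0,0],[1,0,0,0,0,0,0],[1,0,0,0,0,0,0],[1,0,0,0,0,0,0]]]'

```text
time_s: 22.85
tcp_pos: [0.6126, 0.0871, 0.0589]
ee_rot: [[1.0, 0.026, 0.004], [0.026, -1.0, 0.001], [0.004, -0.001, -1.0]]
wrist_force: [-2.3, 0.2, 11.6]
gripper_width: 0.291
gripper_force: 30.0
```

Emit:
servo_tool --commands '[[[1,0,0,0,0,0,0],[1,0,0,0,0,0,0],[1,0,0,0,0,0,0],[1,0,0,0,0,0,0],[1,0,0,0,0,0,0]]]'

```text
time_s: 23.35
tcp_pos: [0.6126, 0.0871, 0.0589]
ee_rot: [[1.0, 0.026, 0.004], [0.026, -1.0, 0.001], [0.004, -0.001, -1.0]]
wrist_force: [-1.7, -0.1, 12.3]
gripper_width: 0.292
gripper_force: 30.0
```

```bash
python3 avg.py
```

```text
23.75 F [-1.46 -0.59 11.84] sd [0.52 0.24 0.34] p [612.64  87.16  58.92] M [-0.03   0.565 -0.014]
```

Steady for about 1.8 s. Lifting in reverse order.

Emit:
servo_tool --commands '[[[1,0.2,0,-0.5,0,0,0],[1,0.4,-0.1,-0.9,0,0,0],[1,0.7,-0.3,-1.3,0,0,0],[1,1.1,-0.5,-1.7,0,0,0],[1,1.3,-0.7,-2.3,0,0,0]]]'

```text
time_s: 24.25
tcp_pos: [0.6125, 0.0873, 0.0595]
ee_rot: [[1.0, 0.026, 0.0], [0.026, -1.0, -0.0], [0.0, 0.0, -1.0]]
wrist_force: [-1.0, -1.6, 4.6]
gripper_width: 0.292
gripper_force: 30.0
```

Emit:
servo_tool --commands '[[[1,0,0,-0.6,0,0,0],[1,0,0,-1.4,0,0,0],[1,0,0,-2.2,0,0,0],[1,0,0,-3,0,0,0],[1,0,0,-4,0,0,0]]]'

```text
time_s: 24.75
tcp_pos: [0.6124, 0.0873, 0.0627]
ee_rot: [[1.0, 0.026, -0.0], [0.026, -1.0, 0.0], [-0.0, -0.0, -1.0]]
wrist_force: [0.2, -0.9, 3.5]
gripper_width: 0.292
gripper_force: 30.0
```

Emit:
servo_tool --commands '[[[1,0,0,-1,0,0,0],[1,0,0,-2.5,0,0,0],[1,0,0,-4.5,0,0,0],[1,0,0,-6.5,0,0,0],[1,0,0,-9,0,0,0]]]'

```text
time_s: 25.25
tcp_pos: [0.6115, 0.0873, 0.0711]
ee_rot: [[1.0, 0.025, -0.002], [0.025, -1.0, -0.0], [-0.002, -0.0, -1.0]]
wrist_force: [0.7, 0.1, -2.0]
gripper_width: 0.293
gripper_force: 30.0
```

Emit:
servo_tool --commands '[[[1,0,0,-4,0,0,0],[1,0,0,-12,0,0,0],[1,0,0,-25,0,0,0],[1,0,0,-40,0,0,0],[1,0,0,-55,0,0,0]]]'

```text
time_s: 25.75
tcp_pos: [0.6127, 0.0874, 0.1285]
ee_rot: [[1.0, 0.026, 0.001], [0.026, -1.0, 0.0], [0.001, -0.0, -1.0]]
wrist_force: [-0.5, -0.2, -0.6]
gripper_width: 0.296
gripper_force: 30.0
```

Emit:
servo_tool --commands '[[[1,0,0,-12,0,0,0],[1,0,0,-22,0,0,0],[1,0,0,-28,0,0,0],[1,0,0,-30,0,0,0],[1,0,0,-30,0,0,0]]]'

```text
time_s: 26.25
tcp_pos: [0.6123, 0.0873, 0.1568]
ee_rot: [[1.0, 0.025, -0.0], [0.025, -1.0, 0.0], [-0.0, -0.0, -1.0]]
wrist_force: [0.4, 0.2, -0.7]
gripper_width: 0.289
gripper_force: 30.0
```

```bash
python3 go.py .4786 -.2186 .16 -19.01
python3 - <<'E'
from m import *
c=cap('scene'); u,v=np.int32(proj(c,[.6127,.0872,.03]));print(u,v)
cv2.imwrite('pics/s3.png',cv2.cvtColor(cv2.resize(c['pixels'][v-40:v+40,u-50:u+50],(750,600),interpolation=cv2.INTER_CUBIC),cv2.COLOR_RGB2BGR))
E
```

```text
t 26.25 p [612.3  87.3 156.8] yaw 1.46 tilt [-0.02  0.  ] F [ 0.41  0.18 -0.73] M [-0.06 -0.04  0.  ] w 0.289 30.0 j [ 23.  23.  -4.  -0. -62.  68.]
shift mm [-141.5  302.4   -3.2] rot [-0.000e+00  3.000e-04  3.573e-01]
322 198
```

View pics/s3.png

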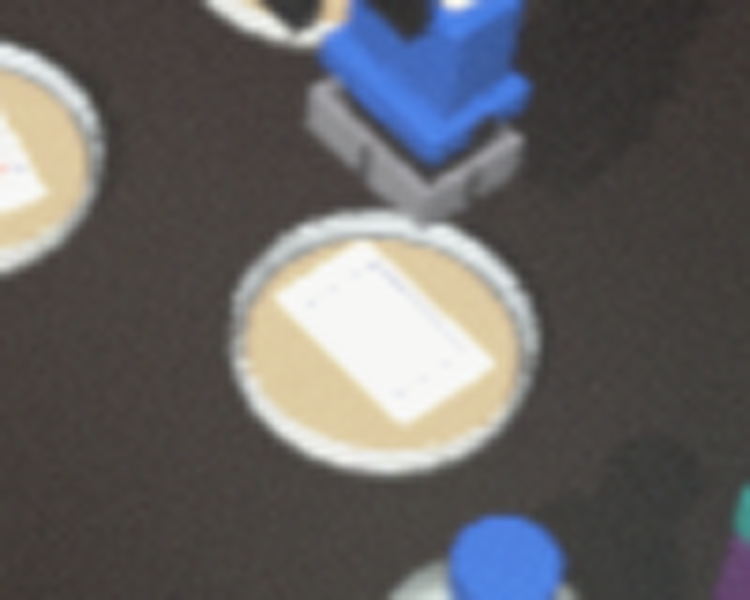

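No print shows in this coarse crop, though the dish hasn't moved. I'll back off to where the wrist camera sees the label and check for ink there.

Emit:
servo_tool --commands '[[[1,-10,0,0,0,0,0],[1,-30,0,0,0,0,0],[1,-50,0,0,0,0,0],[1,-66,0,0,0,0,0],[1,-72,0,0,0,0,0]]]'

```text
time_s: 26.8
tcp_pos: [0.5382, 0.0851, 0.1565]
ee_rot: [[1.0, 0.026, -0.002], [0.026, -1.0, -0.0], [-0.002, 0.0, -1.0]]
wrist_force: [0.3, 0.2, -1.0]
gripper_width: 0.295
gripper_force: 30.0
```

Emit:
servo_tool --commands '[[[1,0,0,0,0,0,0],[1,0,0,0,0,0,0],[1,0,0,0,0,0,0],[1,0,0,0,0,0,0],[1,0,0,0,0,0,0]]]'

```text
time_s: 27.3
tcp_pos: [0.5408, 0.0855, 0.1566]
ee_rot: [[1.0, 0.025, -0.0], [0.025, -1.0, -0.0], [-0.0, 0.0, -1.0]]
wrist_force: [0.1, -0.2, -0.6]
gripper_width: 0.294
gripper_force: 30.0
```

```bash
python3 - <<'E'
from m import *
c=cap('wrist')
u=proj(c,[.6125,.0872,.015]);x,y=np.int32(u);b=(x-60,y-60,x+60,y+60)
m=white(c,b,190,12); n,l,st,ce=cv2.connectedComponentsWithStats(m); k=l[60,60]
print(u,k,rect(c,blob((l==k).astype(np.uint8),b),.015))
p=c['pixels'][y-60:y+60,x-60:x+60]; q=p[30:90,40:80].astype(int)
print('red px',((q[...,0]-q[...,1])>40).sum(), 'min',q.min((0,1)))
cv2.imwrite('pics/w3.png',cv2.cvtColor(cv2.resize(p,(600,600),interpolation=cv2.INTER_CUBIC),cv2.COLOR_RGB2BGR))
E
python3 go.py .4786 -.2186 .16 -19.01
```

```text
[286.76198376 112.37642832] 2 (array([612.8,  87.8]), array([60.3, 36.3]), np.float32(2.1))
red px 0 min [193 203 237]
t 27.35 p [540.7  85.4 156.6] yaw 1.46 tilt [-0.02 -0.01] F [-0.04 -0.28 -1.06] M [-0.04 -0.04  0.03] w 0.292 30.0 j [ 26.  17. -15.   0. -59.  66.]
shift mm [-69.8 302.4  -3.3] rot [2.000e-04 3.000e-04 3.572e-01]
```

View pics/w3.png

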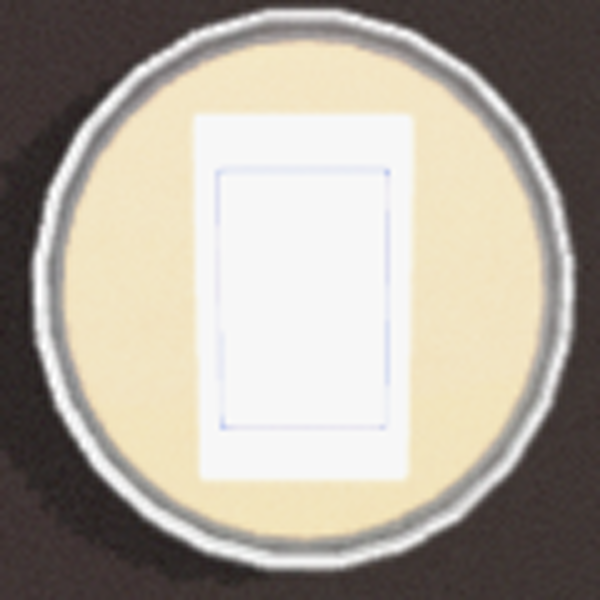

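The sharp view shows the dish where it was, within 0.5 mm, and the box intact, but no ink drawn. The stiffness I felt (about 13 N/mm, on the tool axis, against 14 stated) and the steady 8.3 N hold say the rubber did bear on the label. I can't tell from the picture whether the camera shows fresh prints at all. A second press risks a double print, so I'll take the stamp home.

Emit:
servo_tool --commands '[[[1,-4,15,0,0,0,0.03],[1,-11,47,0,0,0,0.07],[1,-20,87,0,0,0,0.12],[1,-29,127,0,0,0,0.17],[1,-39,167,0,0,0,0.22]]]'

```text
time_s: 27.85
tcp_pos: [0.5049, -0.0844, 0.157]
ee_rot: [[0.981, -0.196, 0.0], [-0.196, -0.981, -0.0], [0.0, 0.0, -1.0]]
wrist_force: [0.8, -0.3, -1.2]
gripper_width: 0.295
gripper_force: 30.0
```

```bash
python3 go.py .4786 -.2186 .16 -19.01
```

```text
t 27.85 p [504.9 -84.4 157. ] yaw -11.29 tilt [ 0.   -0.01] F [ 0.79 -0.31 -1.22] M [-0.05 -0.12  0.01] w 0.295 30.0 j [  9.  14. -19.   0. -57.  70.]
shift mm [  0.4 136.7  -3. ] rot [ 1.000e-04 -1.000e-04  1.347e-01]
```

Emit:
servo_tool --commands '[[[1,0,38,0,0,0,0.04],[1,0,75,0,0,0,0.08],[1,0,108,0,0,0,0.12],[1,0.4,128,0,0,0,0.135],[1,0.4,136,0,0,0,0.135]]]'

```text
time_s: 28.35
tcp_pos: [0.4787, -0.2182, 0.1568]
ee_rot: [[0.945, -0.327, -0.0], [-0.327, -0.945, -0.0], [-0.0, 0.0, -1.0]]
wrist_force: [0.1, 0.3, -1.8]
gripper_width: 0.296
gripper_force: 30.0
```

Emit:
servo_tool --commands '[[[1,0,0,0,0,0,0],[1,0,0,15,0,0,0],[1,0,0,35,0,0,0],[1,0,0,52,0,0,0],[1,0,0,60,0,0,0]]]'

```text
time_s: 28.85
tcp_pos: [0.479, -0.2149, 0.0954]
ee_rot: [[0.947, -0.323, -0.003], [-0.323, -0.947, 0.001], [-0.003, 0.0, -1.0]]
wrist_force: [-0.5, -0.1, -0.8]
gripper_width: 0.295
gripper_force: 30.0
```

Emit:
servo_tool --commands '[[[1,0,0,0,0,0,0],[1,0,0,0,0,0,0],[1,0,0,0,0,0,0],[1,0,0,0,0,0,0],[1,0,0,0,0,0,0]]]'

```text
time_s: 29.35
tcp_pos: [0.4802, -0.216, 0.0974]
ee_rot: [[0.946, -0.323, 0.001], [-0.323, -0.946, -0.0], [0.001, -0.0, -1.0]]
wrist_force: [0.1, -0.0, -2.2]
gripper_width: 0.293
gripper_force: 30.0
```

```bash
python3 go.py .4786 -.2186 .0563 -19.01
```

```text
t 29.35 p [ 480.2 -216.    97.4] yaw -18.87 tilt [ 0.07 -0.01] F [ 0.06 -0.05 -2.2 ] M [ 0.02 -0.04 -0.  ] w 0.293 30.0 j [ -7.  19. -22.   0. -49.  78.]
shift mm [-0.7  2.9 41.1] rot [-0.0002 -0.0011  0.0024]
```

Emit:
servo_tool --commands '[[[1,-0.7,2.9,8,0,0,0.0024],[1,-0.7,2.9,18,0,0,0.0024],[1,-0.7,2.9,26,0,0,0.0024],[1,-0.7,2.9,30,0,0,0.0024],[1,-0.7,2.9,31,0,0,0.0024]]]'

```text
time_s: 29.85
tcp_pos: [0.4777, -0.2184, 0.0648]
ee_rot: [[0.945, -0.326, -0.002], [-0.326, -0.945, 0.0], [-0.002, 0.0, -1.0]]
wrist_force: [0.4, -0.3, -0.7]
gripper_width: 0.295
gripper_force: 30.0
```

Emit:
servo_tool --commands '[[[1,0,0,0,0,0,0],[1,0,0,0,0,0,0],[1,0,0,0,0,0,0],[1,0,0,0,0,0,0],[1,0,0,0,0,0,0]]]'

```text
time_s: 30.35
tcp_pos: [0.4784, -0.2185, 0.0661]
ee_rot: [[0.945, -0.326, 0.0], [-0.326, -0.945, -0.0], [0.0, -0.0, -1.0]]
wrist_force: [0.0, -0.5, -1.6]
gripper_width: 0.291
gripper_force: 30.0
```

```bash
python3 go.py .4786 -.2186 .0563 -19.01
```

```text
t 30.35 p [ 478.4 -218.5   66.1] yaw -19.01 tilt [ 0.02 -0.  ] F [ 0.   -0.54 -1.62] M [-0.03  0.01 -0.03] w 0.291 30.0 j [ -7.  21. -24.   0. -45.  78.]
shift mm [ 0.2 -0.   9.8] rot [-0.0001 -0.0004  0.    ]
```

Emit:
servo_tool --commands '[[[1,0.2,0,1.5,0,0,0],[1,0.2,0,3,0,0,0],[1,0.2,0,4.5,0,0,0],[1,0.2,0,6,0,0,0],[1,0.2,0,7,0,0,0]]]'

```text
time_s: 30.85
tcp_pos: [0.4784, -0.2186, 0.0586]
ee_rot: [[0.945, -0.326, -0.0], [-0.326, -0.945, 0.0], [-0.0, 0.0, -1.0]]
wrist_force: [-0.3, -0.1, -1.2]
gripper_width: 0.29
gripper_force: 30.0
```

Emit:
servo_tool --commands '[[[1,0,0,0.8,0,0,0],[1,0,0,1.6,0,0,0],[1,0,0,2.4,0,0,0],[1,0,0,3,0,0,0],[1,0,0,3,0,0,0]]]'

```text
time_s: 31.35
tcp_pos: [0.4786, -0.2187, 0.0561]
ee_rot: [[0.945, -0.326, 0.0], [-0.326, -0.945, -0.0], [0.0, 0.0, -1.0]]
wrist_force: [-0.7, -0.6, 1.2]
gripper_width: 0.291
gripper_force: 30.0
```

```bash
python3 avg.py
```

```text
31.75 F [-0.55 -0.01  1.2 ] sd [0.43 0.46 0.43] p [ 478.58 -218.65   56.08] M [0.004 0.161 0.022]
```

Seated at the original height with the spring just touched. Releasing and backing straight up.

Emit:
servo_tool --commands '[[[0.68,0,0,0,0,0,0],[0.6,0,0,0,0,0,0],[0.45,0,0,0,0,0,0],[0.25,0,0,0,0,0,0],[0.1,0,0,0,0,0,0]]]'

```text
time_s: 32.25
tcp_pos: [0.4785, -0.2186, 0.0558]
ee_rot: [[0.945, -0.326, -0.0], [-0.326, -0.945, 0.0], [-0.0, 0.0, -1.0]]
wrist_force: [-0.1, 0.4, 0.3]
gripper_width: 0.59
gripper_force: 0.0
```

Emit:
servo_tool --commands '[[[0,0,0,0,0,0,0],[0,0,0,0,0,0,0],[0,0,0,0,0,0,0],[0,0,0,0,0,0,0],[0,0,0,-3,0,0,0]]]'

```text
time_s: 32.75
tcp_pos: [0.4781, -0.2185, 0.0586]
ee_rot: [[0.945, -0.326, -0.001], [-0.326, -0.945, 0.0], [-0.001, 0.0, -1.0]]
wrist_force: [-0.2, 0.5, -0.3]
gripper_width: 0.975
gripper_force: 0.0
```

Emit:
servo_tool --commands '[[[0,0,0,-10,0,0,0],[0,0,0,-25,0,0,0],[0,0,0,-50,0,0,0],[0,0,0,-80,0,0,0],[0,0,0,-110,0,0,0]]]'

```text
time_s: 33.25
tcp_pos: [0.4784, -0.2186, 0.1708]
ee_rot: [[0.946, -0.326, 0.001], [-0.326, -0.946, -0.0], [0.001, 0.0, -1.0]]
wrist_force: [0.5, 0.3, 0.2]
gripper_width: 1.001
gripper_force: 0.0
```

Emit:
servo_tool --commands '[[[0,0,0,0,0,0,0],[0,0,0,0,0,0,0],[0,0,0,0,0,0,0],[0,0,0,0,0,0,0],[0,0,0,0,0,0,0]]]'

```text
time_s: 33.75
tcp_pos: [0.478, -0.2185, 0.1679]
ee_rot: [[0.945, -0.326, -0.002], [-0.326, -0.945, 0.0], [-0.002, 0.0, -1.0]]
wrist_force: [0.2, 1.4, 0.1]
gripper_width: 1.002
gripper_force: 0.0
```

```bash
python3 go.py
python3 - <<'E'
from m import *
c=cap('wrist','w4.png')
u=proj(c,[.4788,-.218,.082]);x,y=np.int32(u);hsv=cv2.cvtColor(c['pixels'],cv2.COLOR_RGB2HSV)
w=((hsv[...,2]>170)&(hsv[...,1]<40)).astype(np.uint8);n,l,st,ce=cv2.connectedComponentsWithStats(w)
print(u,rect(c,blob((l==l[y,x]).astype(np.uint8),(0,0)),.082))
E
```

```text
t 33.75 p [ 478.  -218.5  167.9] yaw -19.01 tilt [-0.11  0.02] F [0.2  1.36 0.09] M [ 0.07 -0.09  0.  ] w 1.002 0.0 j [ -7.  14. -17.  -0. -59.  78.]
[286.11681128 209.86077978] (array([ 478.8, -218.2]), array([16.1, 30.2]), np.float32(160.5))
```

View pics/w4.png

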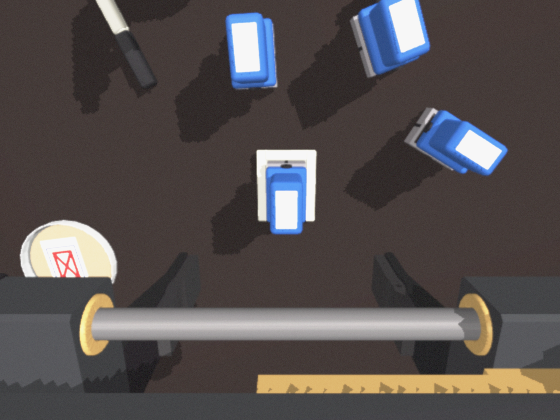

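The stamp stands home in its rest, its white top at (286,210), back within 0.3 mm of its starting position. The gripper is clear and the other stamps are where they were. Handing in.

```bash
python3 -c "
from station import r
print(r.finish_job())"
```

```text
the job is handed in; nothing more can be done
None
```

I stamped the blank dish's box at about 8 N on the rubber, by the wrist force, held steady for nearly 2 s, then put the stamp back home in its rest and handed the job in; no ink shows in the camera images afterwards, so the print rests on the felt force alone.

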